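# Set the casting mould's gate to the gauge line

### The arm

A 6-joint arm with a two-finger parallel gripper is mounted at the origin on the work surface. World frame = base frame: x ahead of the robot, y to its left, z up, the work surface at z = 0. Lengths are in m, angles in rad, forces in N, time in s.
With the tool pointing down it reaches from about 0.375 to 0.9 m from the base axis. Payload 3.1 kg.
Tool frame: the origin (TCP) lies at the centre of the arm's flange, where the gripper is bolted on; the fingertips stand 173 mm ahead of it and the grasp point (between the pads) lies 155 mm ahead of it (tip_extent is the distance from the TCP to the fingertips, in m); z points along the fingers, y is the direction in which the jaws open and shut (so a half turn about z gives the same grasp; the last joint's range is limited). The gripper opens to 85 mm and grips with 20 to 120 N. Pads are 22 mm wide; open, the fingers measure 114 mm over their backs; the gripper's body (76 mm by 85 mm) begins 54 mm behind the grasp point. The pads swing forward as they close: fully open they stand 13 mm farther back than shut.
Start: joints at [1.137, 0.527, 1.433, -0, 1.181, -0.178], TCP at [0.158, 0.605, 0.405] pointing down, gripper open.
Joint ranges: [-3.08, 3.08], [-0.75, 2.2], [0.22, 2.44], [-1.43, 4.57], [0, 2.65], [-2.85, 2.85]. Speed limits (rad/s): [2.79, 2.79, 3.14, 3.14, 3.14, 3.14].

### API

Orientations are given as a unit quaternion [x, y, z, w].
In Python, from station import sense, snapshot, sign_off, tip_extent gives the robot as it stands. The module is installed in compiled form; this text tells all that it offers.
- The arm moves only by the tool servo_tool, never from a script. Its argument "rows" is a list of rows, each a list of 3 entries, a list of its own where there are three numbers: the shift along the tool's x, y, z in mm, then the turn about the tool's z in degrees, then the opening, from -1 (shut) to 1 (fully open), so that 0 is half open. A call has 1 to 8 rows; each row is the pose to reach, as a shift and turn from the pose measured when the call began, along the tool's axes at that moment; what a row does not reach only later rows make up. A row lasts 1/10 s, in which the tool goes at most 50 mm and 8.59 degrees, less where a joint would pass 70% of its speed; a pose out of reach is approached as far as the arm can. A call with a gripper value outside its range is refused whole. The fingers move at their own pace and stop on an object; "force" is the grip in N (left out, the last holds). Time passes only in rows, so rows that repeat a pose let the fingers close. It gives the time, the measured TCP pose, the force and the opening at its end, in the units of the state.
- sense(): the state, without advancing time (a new reading comes with each control period).
- snapshot(name): name is "scene" or "side" or "wrist"; returns a dict with "image" (400x640x3 uint8, blue, green, red), "z_map" (400x640 float32, m along the optical axis (not along the pixel's ray), 0 where there is no reading), "vertical_fov" (degrees; the focal length in pixels is half the picture's height over the tangent of half this angle, whatever the lens; pixels are square), "cx", "cy" (the principal point, pixels), "cam_to_world" (4x4, takes a point from camera to world coordinates). Camera axes: x right, y down, z forward; pixel columns grow to the right and rows downward; lengths in m; the calibration is good to about 2 mm. A picture is of the moment at which its call begins.
- sign_off(): hands the job in, once; it reports no verdict.
The state is a dict: "t": time; "q": joint angles; "qd": joint speeds; "tau": joint torques, N m; "tcp_pos": TCP position; "tool_rot": TCP orientation; "force": force on the tool from outside, world axes, zero at the start; "ft_torque": the same for the moment, N m; "finger_gap": opening from 0.0 (shut) to 1.0 (fully open).
Only numpy, scipy, OpenCV 4.12 (cv2) and the standard library are available. Lean on these libraries where they do the work, as an engineer would, in place of code of your own. Each camera call takes 0.05 s, during which the arm holds its last target. There are 200 camera calls.

### The job

Set the steel casting mould to length for the next concrete bar: lay a fingertip on top of the knurled adjuster wheel and roll it, stroke after stroke, until the gate has closed up to the gauge line, its front edge level with the line cut across the tops of the mould's side walls. Move the gate only by rolling the wheel, not by pushing it; pick nothing up, leave the mould and the things around it where they stand, and finish with the hand clear.

Things in the scene. Friction and masses are not known exactly. Their poses are not given: they have to be found in the camera images.
- mould: Loose steel casting mould, 4.5 kg: base plate 140 x 335 x 8 mm, two long side walls (10 thick, tops 48 mm above the felt, middles at x = -56 and +56, y 38 to 290), end wall, bearing block 72 x 52 (top 48, screws 51 mm). Origin: underside, below the wheel's middle. y runs along the mould, wheel to end wall (plate y -40 to 295); x across, pointing away from the robot within 0.5 rad; z up.
- wheel: Knurled wheel, 50 mm diameter, 18 wide, level axle along mould y. Origin: its middle, 35 mm above the felt; crown at 60 mm, 12 proud of the block. Captive nut on a screw of 24 mm lead: rolling the crown to mould +x (away from the robot) moves the gate to the line, 1 mm per 6.5 mm of rim travel; back, away. Needs 1 to 2 N of drag, stays where left; press a few N for grip. Its axes turn with it.
- gate: Sliding steel gate, 100 wide x 10 thick x 39 mm high, between the side walls; a 122 mm wide, 6 mm high bar on top lies over both walls (its top 54.5 mm above the felt). A 16 mm screw runs from its back through the wheel and out of the block. Origin: bottom middle of its front face (towards the end wall); axes as the mould's. Slides along mould y, driven by the wheel.
- gate_edge (a point): On the front edge of the gate's top bar, over the middle of the side wall nearer the robot, level with the wall's top. It lies 7 to 17 mm short of the gauge line at the start, towards the wheel.
- gauge_mark (a point): The gauge line: a black 2.5 mm wide cut across the tops of both side walls and 12 mm down their outsides, at y = 165 mm in the mould's frame. This point: its middle, on top of the side wall nearer the robot. The job is done when gate_edge and this point have the same y in the mould's frame.
- jar: Bystander: glass jar, open, 68 mm in diameter and 92 mm high. Origin: centre of its underside.
- cup: Bystander: cast concrete cup, 72 mm in diameter and 66 mm high. Origin: centre of its underside.
- tin: Bystander: plain steel tin, 64 mm in diameter and 60 mm high. Origin: centre of its underside.
- spoon: Bystander: steel mixing spoon, 190 mm long and about 20 mm high, lying on the felt along the mould's far (+x) side. Origin: its middle, on the underside.

How it is judged:
On the way:
1. the gate is on its way to the line (at least 3 mm) with a finger on the wheel (contact force between the fingers and wheel above 0.3 N and distance of gate_edge from where it was at the start of the episode above 0.003 m), for 0.02 s.
At the end, for the whole second after the job is handed in: The gate's front edge stands within 2 mm of the middle of the gauge line (165 mm along the mould from the wheel's middle), the wheel is at rest, the mould stands flat within 15 mm of where it was, and jar, cup, tin and spoon are within 20 mm of where they were (y of gate_edge in the frame of mould between 0.163 and 0.167 m and angular speed of wheel below 0.05 rad/s and angle between mould's own z axis and vertical below 0.03 rad and distance of mould from where it was at the start of the episode below 0.015 m and distance of each of jar, cup, tin, spoon from where it was at the start of the episode below 0.02 m); the robot touches nothing.
It fails at once if the gate is pushed directly (contact force between any of the fingers, the arm and gate above 1 N).
It fails at once if the mould is lifted, tipped or shoved more than 15 mm (angle between mould's own z axis and vertical above 0.05 rad or distance of mould from where it was at the start of the episode above 0.015 m).
It fails at once if the jar, cup, tin or spoon is lifted or shifted more than 20 mm (distance of any of jar, cup, tin, spoon from where it was at the start of the episode above 0.02 m).
It fails at once if the wheel is worked with the hand or arm instead of a finger (contact force between the arm and wheel above 1 N).
It also fails if it takes over 54 s, if anything falls off the work surface, if the arm or the gripper's body presses on something with over 40 N, if the wrist force passes 120 N, or if a joint passes its speed limit or range.

## Working session

There is one attempt and no reset: what is moved stays moved. The work goes in short steps, Python scripts to look and compute and a tool call to move; the robot and the scene stay as the last step left them, time stands still between calls to the robot, and variables do not carry over. Pictures are saved under pics/ and viewed, about 8 in all and at most 12, crops included, and the job is handed in when it is done.

Besides the shell and the picture viewer there is one more tool, called after "Call:" as name([rows], argument=value, ...), one row to a line, values as JSON. servo_tool: Moves the arm, as the interface text tells. Its arguments: {"type":"object","properties":{"rows":{"type":"array"},"force":{"type":"number"}},"required":["rows"]}

```bash
mkdir -p pics
cat > h.py <<'E'
import numpy as np,cv2
from station import sense,snapshot,sign_off,tip_extent
def snap(n,f=None):
    s=snapshot(n)
    if f: cv2.imwrite('pics/'+f,s['image'])
    return s
def world(s,u,v,z=None):
    f=200/np.tan(np.radians(s['vertical_fov'])/2); M=np.array(s['cam_to_world'])
    d=np.array([(u-s['cx'])/f,(v-s['cy'])/f,1])
    if z is None: p=d*s['z_map'][int(round(v)),int(round(u))]
    else:
        dw=M[:3,:3]@d; p=d*((z-M[2,3])/dw[2])
    return M[:3,:3]@p+M[:3,3]
E
python3 - <<'E'
from h import *
import pickle
print(sense(),tip_extent)
ims=[]
for n in("scene","side","wrist"):
    s=snap(n,n+'0.png'); pickle.dump(s,open(n+'0.pkl','wb')); ims.append(s['image'])
    print(n,np.round(s['cam_to_world'],3).tolist(),s['vertical_fov'])
E
```

```text
{'t': 0.0, 'q': array([ 1.13650848e+00,  5.28465178e-01,  1.43392192e+00,  7.19271527e-06,
        1.18139064e+00, -1.78496275e-01]), 'qd': array([ 1.52856446e-03,  1.18471541e-03, -7.03694122e-05, -1.72304217e-04,
        1.87731205e-03,  1.89797442e-03]), 'tau': array([ 1.43875597e-03, -4.42346621e+01, -1.78032392e+01, -1.67967241e-04,
        8.53108708e-03,  4.29915218e-06]), 'tcp_pos': array([0.15795042, 0.60434924, 0.40372757]), 'tool_rot': array([ 1.27548683e-01,  9.91831709e-01, -1.04065597e-03, -3.32703677e-04]), 'force': array([-0.21276849,  0.14815276,  0.63592179]), 'ft_torque': array([-0.0146452 ,  0.02186065, -0.00465435]), 'finger_gap': 0.9969238748790248} 0.1734
scene [[-0.485, 0.59, -0.646, 1.267], [0.874, 0.308, -0.376, 0.386], [-0.023, -0.747, -0.665, 0.785], [0.0, 0.0, 0.0, 1.0]] 44.0855560299117
side [[0.666, -0.537, 0.518, 0.125], [-0.746, -0.468, 0.474, -0.456], [-0.012, -0.702, -0.712, 0.703], [0.0, 0.0, 0.0, 1.0]] 44.81231620785761
wrist [[0.252, 0.926, 0.279, 0.086], [0.968, -0.241, -0.073, 0.623], [-0.001, 0.289, -0.957, 0.372], [0.0, 0.0, 0.0, 1.0]] 60.195767798333854
```

View pics/scene0.png

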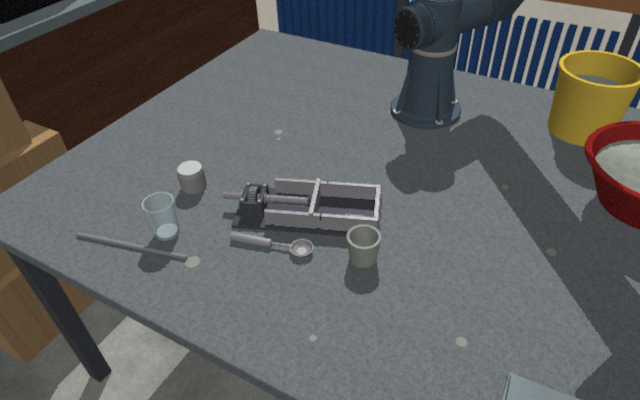

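View pics/side0.png

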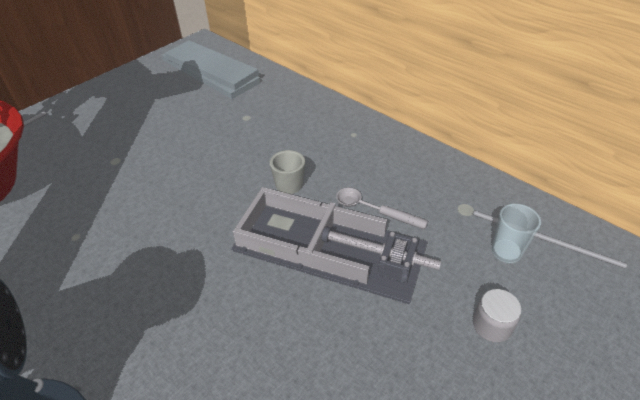

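Run:
```python
import pickle,cv2,numpy as np
a=pickle.load(open('scene0.pkl','rb'))['image'][165:240,215:395];b=pickle.load(open('side0.pkl','rb'))['image'][185:297,230:445]
r=lambda i:cv2.resize(i,None,fx=3.5,fy=3.2 and 3.5,interpolation=cv2.INTER_CUBIC)
cv2.imwrite('pics/c1.png',r(b))
cv2.imwrite('pics/c0.png',cv2.resize(a,None,fx=4,fy=4,interpolation=cv2.INTER_CUBIC))
```

```text
(no output)
```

View pics/c1.png

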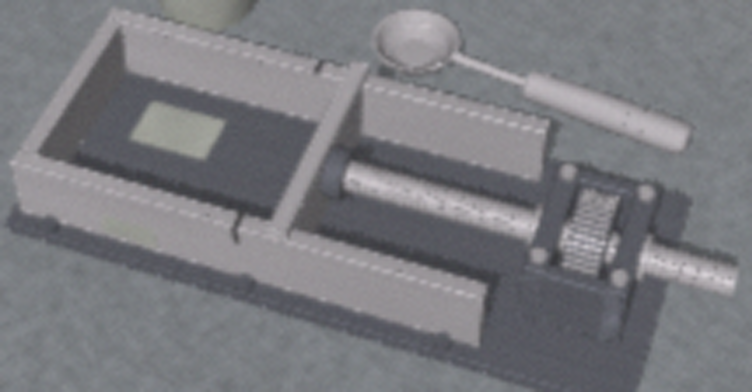

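View pics/c0.png

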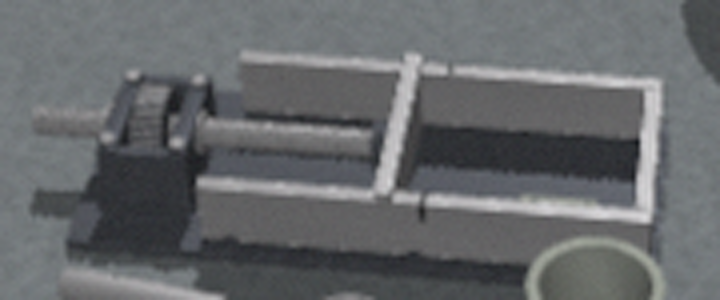

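```bash
cat > fit.py <<'E'
from h import *
import pickle
from scipy.optimize import least_squares
def proj(s,P):
    f=200/np.tan(np.radians(s['vertical_fov'])/2); M=np.linalg.inv(np.array(s['cam_to_world']))
    c=M[:3,:3]@P+M[:3,3]; return np.array([s['cx']+f*c[0]/c[2],s['cy']+f*c[1]/c[2]])
S=pickle.load(open('side0.pkl','rb'));C=pickle.load(open('scene0.pkl','rb'))
fs=lambda u,v:(230+u/3.5-.35,185+v/3.5-.35); fc=lambda u,v:(215+u/4-.37,165+v/4-.37)
obs=[(S,fs(594,224),(0,0,51)),(S,fs(238,217),(-58,165,48)),(S,fs(321,67),(56,165,48)),(S,fs(548,119),(61,38,48)),(S,fs(486,289),(-61,38,48)),
(C,fc(157,111),(0,0,51)),(C,fc(423,200),(58,165,48)),(C,fc(449,69),(-56,165,48)),(C,fc(198,188),(61,38,48)),(C,fc(241,54),(-61,38,48))]
def T(p,m):
    c,s=np.cos(p[2]),np.sin(p[2]); m=np.array(m)/1e3
    return np.array([p[0]+c*m[0]-s*m[1],p[1]+s*m[0]+c*m[1],m[2]])
def res(p): return np.concatenate([proj(s,T(p,m))-uv for s,uv,m in obs])
if __name__=='__main__':
    p0=world(S,*fs(594,224),.051)
    r=least_squares(res,[p0[0],p0[1],0.3],loss='soft_l1'); p=r.x; print(p0,p); print(np.round(res(p).reshape(-1,2),1).tolist())
    np.save('p.npy',p)
    st=sense(); from scipy.spatial.transform import Rotation as R
    Rm=R.from_quat(st['tool_rot']).as_matrix(); print(Rm.round(3))
    mx=np.array([np.cos(p[2]),np.sin(p[2]),0]); print('mould x in tool',Rm.T@mx)
    tgt=np.array([p[0],p[1],.0]); print('shift to wheel in tool mm',1e3*(Rm.T@(tgt-st['tcp_pos'])))
    inv=lambda w:(np.array([[np.cos(p[2]),np.sin(p[2])],[-np.sin(p[2]),np.cos(p[2])]])@(w[:2]-p[:2]))*1e3
    for n,s,uv in(('side gate near-top-front',S,fs(270,226)),('scene',C,fc(414,57)),('side far',S,fs(352,68))): print(n,inv(world(s,*uv,.0545)))
E
python3 fit.py
```

```text
[ 0.59563947 -0.2003627   0.051     ] [ 0.5986334  -0.19824516  0.37642911]
[[0.0, -1.7], [-0.0, 1.0], [-0.7, -0.8], [0.7, -0.8], [-0.7, 2.0], [-0.8, -0.6], [0.1, 0.4], [0.4, 0.2], [-0.7, 0.1], [-0.0, -0.8]]
[[-0.967  0.253 -0.001]
 [ 0.253  0.967 -0.002]
 [ 0.    -0.002 -1.   ]]
mould x in tool [-0.8066867   0.59097807 -0.00121842]
shift to wheel in tool mm [-629.52042801 -664.37563671  404.87578708]
side gate near-top-front [-60.59139756 146.69433259]
scene [-57.83757857 143.28450196]
side far [ 53.3685963  144.97215669]
```

Call:
servo_tool([
  [[-564, -576, 80], 0, -1],
  [[-564, -576, 80], 0, -1],
  [[-564, -576, 80], 0, -1],
  [[-564, -576, 80], 0, -1],
  [[-564, -576, 80], 0, -1],
  [[-564, -576, 80], 0, -1],
  [[-564, -576, 80], 0, -1],
  [[-564, -576, 80], 0, -1],
])

```text
t: 0.95
tcp_pos: [0.356, 0.2572, 0.3651]
tool_rot: [0.127, 0.992, -0.001, -0.0]
force: [1.7, -0.1, -0.8]
finger_gap: -0.007
```

Call:
servo_tool([
  [[-285, -290, 45], 0, -1],
  [[-285, -290, 45], 0, -1],
  [[-285, -290, 45], 0, -1],
  [[-285, -290, 45], 0, -1],
  [[-285, -290, 45], 0, -1],
  [[-285, -290, 45], 0, -1],
  [[-285, -290, 45], 0, -1],
  [[-285, -290, 45], 0, -1],
])

```text
t: 1.75
tcp_pos: [0.5537, -0.0881, 0.3213]
tool_rot: [0.128, 0.992, -0.001, -0.0]
force: [-0.3, 0.2, 0.3]
finger_gap: -0.001
```

Call:
servo_tool([
  [[0, 0, 0], 54, -1],
  [[0, 0, 0], 54, -1],
  [[0, 0, 0], 54, -1],
  [[0, 0, 0], 54, -1],
  [[0, 0, 0], 54, -1],
  [[0, 0, 0], 54, -1],
  [[0, 0, 0], 54, -1],
  [[0, 0, 0], 54, -1],
])

```text
t: 2.55
tcp_pos: [0.5537, -0.0881, 0.3211]
tool_rot: [0.564, 0.826, -0.001, -0.0]
force: [-0.6, -0.0, -0.2]
finger_gap: -0.005
```

Run:
```python
from h import *
import pickle
s=snap('wrist','w1.png');pickle.dump(s,open('w1.pkl','wb'))
st=sense();print(st['t'],st['tcp_pos'],st['tool_rot'],st['q'],st['force'])
```

```text
2.6 [ 0.55366338 -0.08815361  0.32111759] [ 5.63617839e-01  8.26035373e-01 -6.79478431e-04 -1.81861771e-04] [-3.56922820e-01  5.54206377e-01  1.67439583e+00 -1.55643004e-03
  9.13669623e-01 -7.29249554e-01] [-0.14836664 -1.07209989 -0.0768783 ]
```

View pics/w1.png

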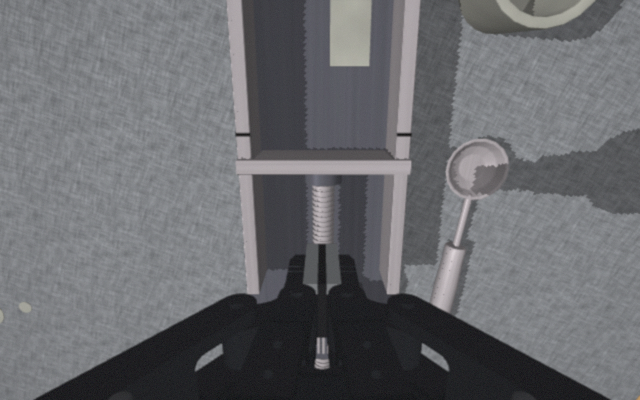

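```bash
cat > meas.py <<'E'
from h import *
import sys,pickle
def inv(w):
    p=np.load('p.npy'); c,s=np.cos(p[2]),np.sin(p[2]); return np.array([[c,s],[-s,c]])@(w[:2]-p[:2])*1e3
if __name__=='__main__':
    s=pickle.load(open('w1.pkl','rb')); g=s['image'].astype(int).sum(2)/3
    for n,c in(('L',slice(239,245)),('R',slice(401,407))): print(n,list(zip(range(126,180),g[126:180,c].mean(1).round().astype(int))))
    for u,v,z in((241.5,134,.048),(404,134,.048),(241.5,160,.0545),(404,160,.0545),(241.5,173,.0545),(246,292,.048),(401,292,.048)): print(u,v,world(s,u,v,z).round(4),inv(world(s,u,v,z)).round(1),world(s,u,v)[2].round(4))
E
python3 meas.py
```

```text
L [(126, np.int64(169)), (127, np.int64(169)), (128, np.int64(169)), (129, np.int64(169)), (130, np.int64(169)), (131, np.int64(164)), (132, np.int64(135)), (133, np.int64(77)), (134, np.int64(29)), (135, np.int64(50)), (136, np.int64(110)), (137, np.int64(158)), (138, np.int64(169)), (139, np.int64(169)), (140, np.int64(169)), (141, np.int64(169)), (142, np.int64(169)), (143, np.int64(169)), (144, np.int64(169)), (145, np.int64(169)), (146, np.int64(168)), (147, np.int64(169)), (148, np.int64(169)), (149, np.int64(168)), (150, np.int64(168)), (151, np.int64(169)), (152, np.int64(170)), (153, np.int64(169)), (154, np.int64(169)), (155, np.int64(169)), (156, np.int64(167)), (157, np.int64(155)), (158, np.int64(132)), (159, np.int64(105)), (160, np.int64(128)), (161, np.int64(163)), (162, np.int64(170)), (163, np.int64(168)), (164, np.int64(167)), (165, np.int64(170)), (166, np.int64(170)), (167, np.int64(172)), (168, np.int64(173)), (169, np.int64(171)), (170, np.int64(169)), (171, np.int64(167)), (172, np.int64(166)), (173, np.int64(160)), (174, np.int64(140)), (175, np.int64(157)), 
[... 966 characters left out ...]
, (166, np.int64(174)), (167, np.int64(174)), (168, np.int64(175)), (169, np.int64(174)), (170, np.int64(172)), (171, np.int64(170)), (172, np.int64(167)), (173, np.int64(166)), (174, np.int64(164)), (175, np.int64(164)), (176, np.int64(163)), (177, np.int64(163)), (178, np.int64(163)), (179, np.int64(163))]
241.5 134 [ 0.4842 -0.0649  0.048 ] [-57.4 166.1] 0.0473
404 134 [ 0.589  -0.0238  0.048 ] [ 55.1 165.7] 0.0475
241.5 160 [ 0.4906 -0.0806  0.0545] [-57.2 149.1] 0.0534
404 160 [ 0.5949 -0.0398  0.0545] [ 54.8 148.7] 0.0529
241.5 173 [ 0.4934 -0.0894  0.0545] [-57.8 139.9] 0.0538
246 292 [ 0.5251 -0.1827  0.048 ] [-62.6  41.5] -0.0006
401 292 [ 0.6401 -0.1376  0.048 ] [60.9 41.2] -0.0025
```

Call:
servo_tool([
  [[-50, -11, 20], 0, -1],
  [[-100, -11, 50], 0, -1],
  [[-118.5, -11, 80], 0, -1],
  [[-118.5, -11, 80], 0, -1],
  [[-118.5, -11, 80], 0, -1],
])

```text
t: 3.1
tcp_pos: [0.586, -0.2028, 0.2395]
tool_rot: [0.564, 0.826, -0.001, -0.002]
force: [0.2, 0.1, -0.8]
finger_gap: -0.003
```

Run:
```python
from h import *
s=snap('side');cv2.imwrite('pics/s2.png',cv2.resize(s['image'][150:300,230:450],None,fx=3.5,fy=3.5,interpolation=cv2.INTER_CUBIC))
st=sense();print(st['tcp_pos'],st['force'])
```

```text
[ 0.58621059 -0.20208441  0.24103164] [-0.31095833  0.60070655  0.8188317 ]
```

View pics/s2.png

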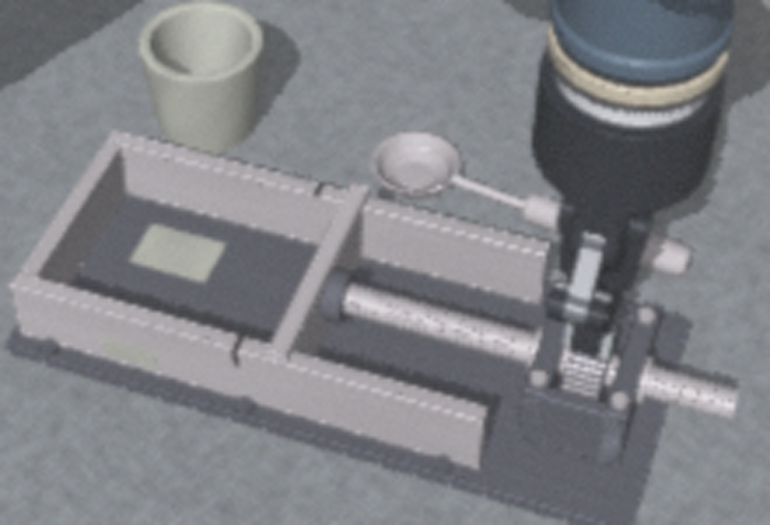

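Call:
servo_tool([
  [[0, 0, 5], 0, -1],
  [[0, 0, 7], 0, -1],
  [[0, 0, 8], 0, -1],
  [[0, 0, 8], 0, -1],
])

```text
t: 3.55
tcp_pos: [0.5862, -0.2015, 0.2338]
tool_rot: [0.563, 0.826, -0.001, -0.001]
force: [-0.3, -0.5, -0.1]
finger_gap: -0.004
```

Call:
servo_tool([
  [[0, 0, 1], 0, -1],
  [[0, 0, 1.5], 0, -1],
  [[0, 0, 1.5], 0, -1],
])

```text
t: 3.85
tcp_pos: [0.5864, -0.2013, 0.2328]
tool_rot: [0.563, 0.826, -0.0, -0.0]
force: [0.7, 1.4, 2.9]
finger_gap: -0.001
```

Call:
servo_tool([
  [[0, 0, 1], 0, -1],
  [[0, 5, 1], 0, -1],
  [[0, 10, 1], 0, -1],
  [[0, 15, 1], 0, -1],
])

```text
t: 4.25
tcp_pos: [0.6004, -0.1958, 0.2333]
tool_rot: [0.563, 0.826, -0.0, -0.0]
force: [-2.7, 1.2, 10.3]
finger_gap: -0.001
```

Call:
servo_tool([
  [[0, 5, 0], 0, -1],
  [[0, 10, 0], 0, -1],
  [[0, 10, -8], 0, -1],
  [[0, 0, -10], 0, -1],
  [[0, -16, -8], 0, -1],
  [[0, -16, -8], 0, -1],
])

```text
t: 4.85
tcp_pos: [0.5833, -0.2022, 0.241]
tool_rot: [0.564, 0.826, -0.001, -0.002]
force: [-0.1, 0.6, 0.5]
finger_gap: 0.004
```

```bash
cat > gap.py <<'E'
from h import *
from meas import inv
s=snap('side','sd.png'); st=sense(); p=np.load('p.npy')
print(st['t'],st['tcp_pos'],st['force'],'tcp mould',inv(st['tcp_pos']))
# sample brightness along near wall top & along bar-crossing line, side camera
from fit import proj,T
g=cv2.cvtColor(s['image'],cv2.COLOR_BGR2GRAY).astype(float)
ys=np.arange(120,180,.25)
def prof(x,z):
    uv=np.array([proj(s,T(p,(x,y,z))) for y in ys]).astype(np.float32)
    return cv2.remap(g.astype(np.float32),uv[None,:,0],uv[None,:,1],cv2.INTER_LINEAR)[0]
from scipy.optimize import minimize_scalar
import pickle
s0=s;
# bar motion: compare with initial image profiles across gate top interior x
s1=pickle.load(open('side0.pkl','rb')); g1=cv2.cvtColor(s1['image'],cv2.COLOR_BGR2GRAY).astype(float)
xs=np.arange(-45,20,3)
now=np.array([prof(x,.0545*1e3) for x in xs]); g=g1; old=np.array([prof(x,54.5) for x in xs])
best=[]
for k in range(0,100):
    a=old[:,40:120]; b=now[:,40+k:120+k] 
    if b.shape!=a.shape: break
    best.append(np.corrcoef(a.ravel(),b.ravel())[0,1])
k=int(np.argmax(best)); print('gate moved',k*.25,best[k])
E
python3 gap.py
```

```text
4.9 [ 0.5843347  -0.20213861  0.24124871] [-0.77685926 -0.55408047  0.45340539] tcp mould [-14.72878717   1.63538423]
gate moved 2.5 0.9951472290220174
```

Call:
servo_tool([
  [[0, 0, 7], 0, -1],
  [[0, 0, 10], 0, -1],
  [[0, 6, 10], 0, -1],
  [[0, 13, 10], 0, -1],
  [[0, 20, 10], 0, -1],
  [[0, 27, 10], 0, -1],
  [[0, 28, 0], 0, -1],
  [[0, 0, 0], 0, -1],
])

```text
t: 5.7
tcp_pos: [0.5873, -0.2016, 0.2426]
tool_rot: [0.562, 0.827, 0.0, 0.002]
force: [-0.2, -0.8, -0.3]
finger_gap: 0.001
```

```bash
python3 gap.py
```

```text
5.75 [ 0.58154863 -0.20265413  0.24138801] [-4.52487967  0.28747278 -0.45117669] tcp mould [-17.5092976   2.1801308]
gate moved 6.75 0.994588790749539
```

Call:
servo_tool([
  [[-1, 3, 7], 0, -1],
  [[-1, 3, 10], 0, -1],
  [[-1, 9, 10], 0, -1],
  [[-1, 16, 10], 0, -1],
  [[-1, 23, 10], 0, -1],
  [[-1, 30, 10], 0, -1],
  [[-1, 31, 0], 0, -1],
  [[-1, 3, 0], 0, -1],
])

```text
t: 6.55
tcp_pos: [0.5879, -0.202, 0.2426]
tool_rot: [0.562, 0.827, -0.001, 0.001]
force: [-0.3, -0.8, -0.2]
finger_gap: 0.001
```

```bash
python3 gap.py
```

```text
6.6 [ 0.58215287 -0.20303743  0.24142918] [-5.06049999  0.65800336 -0.4104017 ] tcp mould [-17.08825921   1.60154999]
gate moved 11.0 0.995074961224423
```

Call:
servo_tool([
  [[0, 3, 7], 0, -1],
  [[0, 3, 10], 0, -1],
  [[0, 9, 10], 0, -1],
  [[0, 16, 10], 0, -1],
  [[0, 23, 10], 0, -1],
  [[0, 27, 10], 0, -1],
  [[0, 28, 0], 0, -1],
  [[0, 14, -20], 0, -1],
])

```text
t: 7.4
tcp_pos: [0.5964, -0.197, 0.2602]
tool_rot: [0.562, 0.827, -0.002, -0.005]
force: [-1.3, 0.2, 0.2]
finger_gap: -0.003
```

Call:
servo_tool([
  [[30, 0, -40], 0, -1],
  [[70, 0, -60], 0, -1],
  [[115, 0, -60], 0, -1],
  [[115, 0, -60], 0, -1],
  [[115, 0, -60], 0, -1],
  [[115, 0, -60], 0, -1],
])

```text
t: 8.0
tcp_pos: [0.5555, -0.0908, 0.3208]
tool_rot: [0.562, 0.827, -0.002, -0.004]
force: [0.6, 0.1, 0.7]
finger_gap: 0.002
```

```bash
python3 gap.py
python3 - <<'E'
from h import *
s=snap('wrist');cv2.imwrite('pics/w2.png',cv2.resize(s['image'][110:190,220:420],None,fx=4,fy=4,interpolation=cv2.INTER_CUBIC))
import pickle;pickle.dump(s,open('w2.pkl','wb'))
E
```

```text
8.05 [ 0.55550816 -0.09122058  0.32063108] [ 0.50086712 -0.09241686  0.18899195] tcp mould [ -0.76330363 115.38398968]
gate moved 15.25 0.9933061034361411
```

View pics/w2.png

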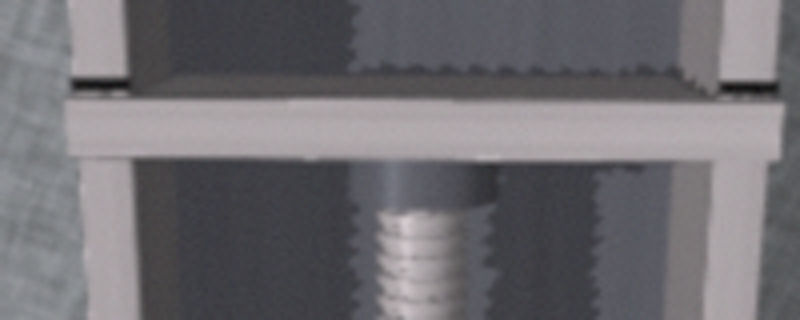

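```bash
cat > e.py <<'E'
from h import *
from meas import inv
import pickle,sys
s=pickle.load(open(sys.argv[1],'rb')); g=s['image'].astype(int).sum(2)/3
for n,c in(('L',slice(240,250)),('R',slice(403,412))): print(n,[(r,int(g[r,c].mean())) for r in range(124,142)])
for u in(245,407):
    for v,z in((131,.048),(134,.0545),(134,.048),(135,.0545)): print(u,v,z,inv(world(s,u,v,z)).round(2))
E
python3 e.py w2.pkl
```

```text
L [(124, 167), (125, 167), (126, 168), (127, 169), (128, 157), (129, 102), (130, 43), (131, 24), (132, 71), (133, 119), (134, 120), (135, 156), (136, 170), (137, 169), (138, 167), (139, 169), (140, 171), (141, 172)]
R [(124, 167), (125, 167), (126, 166), (127, 166), (128, 168), (129, 157), (130, 95), (131, 33), (132, 28), (133, 66), (134, 100), (135, 119), (136, 159), (137, 171), (138, 170), (139, 169), (140, 171), (141, 174)]
245 131 0.048 [-56.66 165.79]
245 134 0.0545 [-55.3  164.42]
245 134 0.048 [-56.79 163.73]
245 135 0.0545 [-55.34 163.76]
407 131 0.048 [ 55.19 166.  ]
407 134 0.0545 [ 53.8  164.64]
407 134 0.048 [ 55.34 163.96]
407 135 0.0545 [ 53.85 163.98]
```

Call:
servo_tool([
  [[-50, -3, 15], 0, -1],
  [[-100, -3, 50], 0, -1],
  [[-114, -3, 79], 0, -1],
  [[-114, -3, 79], 0, -1],
  [[-114, -3, 79], 0, -1],
])

```text
t: 8.6
tcp_pos: [0.5934, -0.2001, 0.2388]
tool_rot: [0.564, 0.826, -0.003, -0.007]
force: [-0.2, 0.6, 1.3]
finger_gap: -0.004
```

```bash
python3 gap.py
```

```text
8.65 [ 0.59343079 -0.19914795  0.24002767] [-0.1985452   0.53554203  0.99523651] tcp mould [-5.17021088  1.07291037]
gate moved 15.0 0.9940935151554415
```

Call:
servo_tool([
  [[0, 0, 5], 0, -1],
  [[0, 0, 8.5], 0, -1],
  [[0, 0, 8.5], 0, -1],
  [[0, 4, 8.5], 0, -1],
  [[0, 8, 8.5], 0, -1],
  [[0, 8, 8.5], 0, -1],
  [[0, 8, 0], 0, -1],
  [[0, 8, -20], 0, -1],
])

```text
t: 9.45
tcp_pos: [0.6003, -0.1953, 0.2593]
tool_rot: [0.563, 0.827, -0.003, -0.008]
force: [0.3, -0.2, 0.7]
finger_gap: -0.004
```

Call:
servo_tool([
  [[30, 0, -40], 0, -1],
  [[70, 0, -60], 0, -1],
  [[115, 0, -60], 0, -1],
  [[115, 0, -60], 0, -1],
  [[115, 0, -60], 0, -1],
  [[115, 0, -60], 0, -1],
])

```text
t: 10.05
tcp_pos: [0.5596, -0.089, 0.3207]
tool_rot: [0.563, 0.827, -0.003, -0.007]
force: [0.7, 0.7, -0.4]
finger_gap: 0.0
```

```bash
python3 gap.py
python3 - <<'E'
from h import *
s=snap('wrist');cv2.imwrite('pics/w3.png',cv2.resize(s['image'][110:190,220:420],None,fx=4,fy=4,interpolation=cv2.INTER_CUBIC))
import pickle;pickle.dump(s,open('w3.pkl','wb'))
E
python3 e.py w3.pkl
```

```text
10.1 [ 0.55968909 -0.08938472  0.32048708] [0.15415733 0.4911032  0.84122745] tcp mould [  3.79975327 115.55438816]
gate moved 16.5 0.992510235315265
L [(124, 129), (125, 130), (126, 131), (127, 131), (128, 133), (129, 133), (130, 126), (131, 88), (132, 49), (133, 47), (134, 99), (135, 155), (136, 170), (137, 170), (138, 168), (139, 169), (140, 172), (141, 174)]
R [(124, 137), (125, 137), (126, 138), (127, 136), (128, 135), (129, 135), (130, 132), (131, 114), (132, 78), (133, 52), (134, 76), (135, 120), (136, 151), (137, 158), (138, 157), (139, 155), (140, 156), (141, 157)]
245 131 0.048 [-52.89 167.13]
245 134 0.0545 [-51.51 165.73]
245 134 0.048 [-53.02 165.07]
245 135 0.0545 [-51.55 165.06]
407 131 0.048 [ 58.99 167.15]
407 134 0.0545 [ 57.62 165.77]
407 134 0.048 [ 59.13 165.11]
407 135 0.0545 [ 57.67 165.1 ]
```

View pics/w3.png

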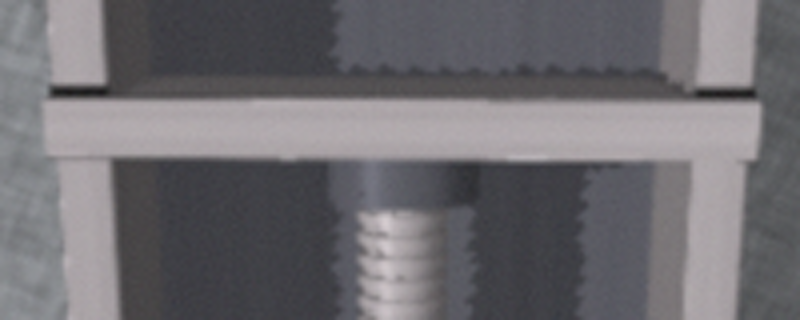

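```bash
python3 -c "
from station import *
print(sense()['qd'].round(4)); print(sign_off())"
```

```text
[-0.0056  0.0044  0.0019  0.0023  0.001   0.0033]
the job is handed in; nothing more can be done
None
```

I set the gate to the gauge line by rolling the wheel and have handed the job in; no verdict came back. It took four long finger strokes and one short trim stroke, with the gripper shut. The clock stood at about 10 s of the 54 s allowed.

**Gate position:**
- **Wrist view:** the last close-up puts the gate's front edge about 0.3 to 0.9 mm short of the middle of the line, inside the 2 mm limit.
- **Side camera:** it shows about 16.5 mm of gate travel. The gap at the start measured about 16.2 mm, so this points to a slight overshoot of about 0.3 mm. The two checks differ by about 1 mm at most.

**Hand and force:** the hand finished about 90 mm above the mould, touching nothing. The highest press I read was about 10 N, in the first stroke; I did not read the force during the later ones.

**Mould and bystanders:** the gauge line stayed put to within about 1.5 mm, so the mould hardly moved. I did not measure the jar, cup, tin and spoon again at the end; the arm stayed above them or away from them throughout.

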